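Pin the float mould and hold the heavier keel weight in its mouth

ROBOT

A 7-joint arm with a two-finger parallel gripper is mounted at the origin on the work surface. World frame = base frame: x ahead of the robot, y to its left, z up, the work surface at z = 0. Lengths are in mm, angles in rad, forces in N, time in s.
With the tool pointing down it reaches from about 400 to 875 mm from the base axis. Payload 4.4 kg.
Tool frame: the origin (TCP) lies midway between the tips of the shut fingers; the grasp point (between the pads) lies 19 mm behind it (ctrl.grip_point_offset is the distance from the TCP to the grasp point, in mm); z points along the fingers, y is the line along which they close (so a half turn about z gives the same grasp; the last joint's range is limited). The gripper opens to 85 mm and grips with 20 to 120 N. Pads are 22 mm wide; open, the fingers measure 114 mm over their backs; the gripper's body (76 mm by 85 mm) begins 54 mm behind the grasp point. The pads swing forward as they close: fully open they stand 13 mm farther back than shut.
Start: joints at [-1.343, 0.628, 0.038, 1.517, -0.027, 0.996, -0.02], TCP at [188.21, 622.169, 231.313] pointing down, gripper open.
Joint ranges: [-3.06, 3.06], [-0.37, 2.12], [-1.25, 1.32], [0.18, 2.47], [-1.1, 4.24], [0.23, 1.98], [-2.94, 2.94]. Speed limits (rad/s): [2.57, 2.57, 3.14, 3.14, 3.14, 3.14, 3.14].

INTERFACE

Orientations are given as [roll, pitch, yaw] about the fixed x, y, z axes, in that order (R = Rz(yaw) Ry(pitch) Rx(roll)).
In Python, from cell import ctrl gives the robot as it stands.
- The arm moves only by the tool nudge_tcp, called as a command line: name --argument value ..., lists and objects as JSON in quotes. Schema: {"type":"object","properties":{"offsets":{"type":"array","items":{"type":"number"},"minItems":7,"maxItems":84},"only":{"type":"string"},"quiet":{"type":"boolean"},"lines":{"type":"string"}},"required":["offsets"],"additionalProperties":false}. offsets is one flat list of numbers that holds 1 to 12 rows one after another, with no inner brackets; each row has 7 numbers: dx, dy, dz in units of 20 mm, then a rotation vector rx, ry, rz in units of 0.2 rad, then the finger opening in mm; each row shifts and turns the commanded pose from where the row before left it, along the tool's axes as they then stand; what a row does not reach is not made up. A row lasts 1/10 s, in which the tool goes at most 50 mm and 0.15 rad, less where a joint would pass 70% of its speed; a pose out of reach is approached as far as the arm can. The fingers move at their own pace and stop on an object; the grip force is fixed at half the most. Time passes only in rows, so rows that do not move let the fingers close. The tool returns the time, the measured TCP pose, the force, the opening and the grip force at its end. only (a regular expression) keeps the lines of the reply that match it, lines (a string "A,B") keeps lines A to B, and quiet returns only ok. Input that does not fit is refused with a message, and nothing moves.
- ctrl.read_state(): the state, without advancing time (a new reading comes with each control period).
- ctrl.get_image(name): name is "scene" or "top" or "wrist"; returns the picture (384x512x3 uint8, blue, green, red); there is no depth.
- ctrl.calibration(name): a dict with "fx", "fy", "cx", "cy" (pixels), "rvec" (rotation vector, rad) and "tvec" (3), from world to camera coordinates, as OpenCV has them; the wrist camera has in their place "hand_eye" (4x4, takes a point from camera to tool coordinates, whose origin is the TCP and whose axes are the flange's). Camera axes: x right, y down, z forward; pixel columns grow to the right and rows downward; lengths in mm; the calibration is good to about 2 mm. A picture is of the moment at which its call begins: read the wrist's pose just before it. calibration takes no time and is no camera call.
- ctrl.finish_job(): hands the job in; it is judged then, once.
The state is a dict: "clock": time; "qpos": joint angles; "qd": joint speeds; "tau": joint torques, N m; "eef_pos": TCP position; "tool_rot": TCP orientation; "force": force on the tool from outside, world axes, zero at the start; "torque": the same for the moment, N m; "width": finger opening in mm; "gripper_force": force on a finger pad.
Only numpy, scipy, OpenCV 4.12 (cv2) and the standard library are available. Lean on these libraries where they do the work, as an engineer would, in place of code of your own. Each camera call takes 0.05 s, during which the arm holds its last target. There are 200 camera calls.

TASK

We are about to cast a keeled float: first push the loose orange-handled pin from the wooden rack fully down through the empty corner hole of the white mould's flange and let go of it. Then, as the scale is taken up by the resin pail, lift each of the two grey keel weights in turn to feel which is heavier, and stand the lighter one back upright on the green mat. Finish holding the heavier one still and upright, its grooved foot hanging in the middle of the mould's open mouth, about 25 mm below the rim and not touching the mould, so that I can pour round it; do not let go of it, and leave the other things on the bench where they are.

Things in the scene. Friction and masses are not known exactly. Their poses are not given: they have to be found in the camera images.
- mould: white round float mould with a square flange, fixed. Origin: centre of its underside on the bench, z up. Flange 200 x 200 mm, sides along its x and y, 40 to 60 mm above the bench. The round upper half, 124 mm across at the flange, rises to the rim at 110 mm. Orange pins (100 mm high) fill three flange corners, (78, 78), (78, -78), (-78, 78) mm; the hole at (-78, -78) mm is empty.
- mould_hole (a point): centre of the empty flange hole at the flange's upper face, 60 mm above the bench. Vertical round hole 15 mm across, 20 mm deep, right through and open below (40 mm of free space down to the bench). Axes as the mould's.
- mould_mouth (a point): centre of the mould's round open mouth at the height of its rim, 110 mm above the bench; the opening is 80 mm across inside its blue lining and the cavity 100 mm deep. Axes as the mould's.
- mat: green bench mat 240 x 240 mm, 3 mm thick, fixed. Origin: centre of its underside, sides along its x and y. The pin rack lies at its -x side, the two weights stand apart along its y, from 110 to 165 mm between centres.
- pin_rack: wooden block 70 x 70 mm, 50 mm tall, fixed on the mat and turned as the mat, with four 15 mm holes at (+-15, +-15) mm; the loose pin stands in the one at (-15, -15) mm. Origin: centre of its underside.
- pin: loose mould pin, 0.07 kg, upright in the rack. Origin: on its axis at the underside of its collar, which rests on the rack (53 mm above the bench), later on the flange; z up. Below: steel shank 12 mm across, 42 mm long, nose tapered over the last 8 mm. Above: collar 28 mm across, 4 mm thick, then an orange round handle 22 mm across, from 4 to 40 mm above the origin, to grip from above.
- weight_a: one of two look-alike keel weights: grey cylinder 36 mm across, 90 mm tall, upright on the green mat (underside 3 mm above the bench), two keying grooves round its foot (lowest 24 mm). Origin: centre of its underside, z up. Each weighs 0.2 to 0.75 kg; they differ by at least 0.12 kg; which is the heavier must be felt.
- weight_b: one of two look-alike keel weights: grey cylinder 36 mm across, 90 mm tall, upright on the green mat (underside 3 mm above the bench), two keying grooves round its foot (lowest 24 mm). Origin: centre of its underside, z up. Each weighs 0.2 to 0.75 kg; they differ by at least 0.12 kg; which is the heavier must be felt.
- pigment: small red pigment bottle, 34 mm across, 72 mm tall, standing on the mat beside the pin rack; leave it alone
- cup: clear plastic mixing cup, 84 mm across, 115 mm tall, at the back of the bench; leave it alone
- driver: yellow-handled screwdriver, 200 mm long, lying at the right side; leave it alone
- brush: brush, 190 mm long, lying at the right side; leave it alone
- tape: blue tape roll lying flat, 100 mm across, 25 mm tall, at the back; leave it alone
- float: finished yellow cast float, 92 mm across, 86 mm tall, at the back; leave it alone
- jar: amber jar with black cap, 72 mm across, 100 mm tall, at the left side; leave it alone

How it is judged:
By the outcome, as a careful person would: the job done as asked, in the order asked, and still so for the second after the job is handed in, while the arm keeps its last pose, push and grip.
It also fails if it takes over 72 s, if anything falls off the work surface, if the arm or the gripper's body presses on something with over 40 N, if the wrist force passes 120 N, or if a joint passes its speed limit or range.

## Working session

There is one attempt and no reset: what is moved stays moved. The work goes in short steps, Python scripts to look and compute and a tool call to move; the robot and the scene stay as the last step left them, time stands still between calls to the robot, and variables do not carry over. Pictures are saved under pics/ and viewed, at most 10 in all, crops included, and the job is handed in when it is done.

```bash
ls; mkdir -p pics; python3 - <<'E'
from cell import ctrl
import cv2,numpy as np
s=ctrl.read_state();print({k:np.round(v,3).tolist() for k,v in s.items()})
a=ctrl.get_image("scene");b=ctrl.get_image("top")
cv2.imwrite("pics/scene.png",a);cv2.imwrite("pics/top.png",b)
for n in("scene","top","wrist"):print(n,ctrl.calibration(n))
print(ctrl.grip_point_offset)
E
```

```text
cell.py
pics
{'clock': 0.0, 'qpos': [-1.343, 0.629, 0.038, 1.518, -0.027, 0.996, -0.02], 'qd': [-0.0, 0.001, -0.001, -0.0, 0.001, -0.001, -0.001], 'tau': [0.0, -56.34, 1.227, -19.344, 0.011, 0.01, -0.0], 'eef_pos': [188.004, 621.526, 230.367], 'tool_rot': [-3.14, 0.0, 2.848], 'force': [0.395, -0.019, 0.254], 'torque': [0.059, 0.054, 0.015], 'gripper_force': 0.0, 'width': 85.288}
scene {'fx': 396.50987423587026, 'fy': 396.50987423587026, 'cx': 258.74114746563305, 'cy': 191.66168749902278, 'rvec': array([ 1.92628287,  1.59472208, -0.64483009]), 'tvec': array([ -95.09030233, -395.41709059, 1671.10598938])}
top {'fx': 427.797392098599, 'fy': 427.797392098599, 'cx': 249.66045531641606, 'cy': 192.58740173826195, 'rvec': array([ 2.11886495, -2.1250908 ,  0.16985832]), 'tvec': array([  -1.94433941,  616.76267731, 1326.98101393])}
wrist {'fx': 279.14516243774403, 'fy': 279.14516243774403, 'cx': 254.26384998426462, 'cy': 191.23925835634503, 'hand_eye': array([[ 7.15525501e-04, -9.54335442e-01, -2.98736258e-01,
         7.58511420e+01],
       [ 9.99998736e-01,  2.58597194e-04,  1.56906340e-03,
        -2.72004544e-01],
       [-1.42016045e-03, -2.98737003e-01,  9.54334420e-01,
        -1.43547966e+02],
       [ 0.00000000e+00,  0.00000000e+00,  0.00000000e+00,
         1.00000000e+00]])}
18.700000000000003
```

View pics/top.png

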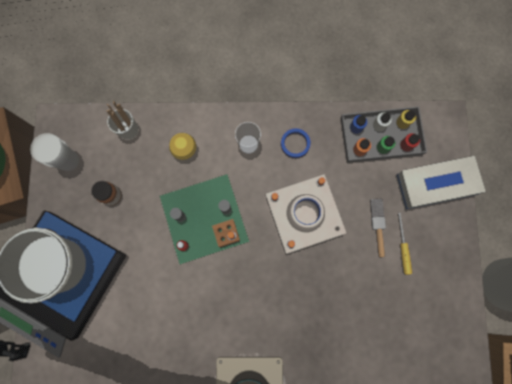

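View pics/scene.png

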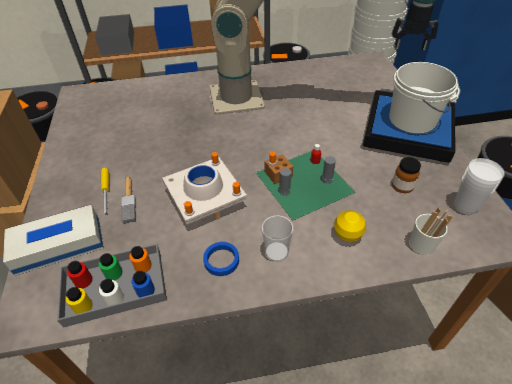

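The top view shows the mat around (203,220), the rack at (226,233), the weights at (177,215) and (224,207), and the mould at (306,212) with its empty flange hole at (340,229). The scene view shows the same things, with the mould at (203,185), the rack at (278,168) and the weights at (285,180) and (328,169).

```bash
cat > h.py <<'E'
from cell import ctrl
import cv2,numpy as np
from scipy.spatial.transform import Rotation as R
def tool(s=None):
    s=s or ctrl.read_state()
    return R.from_euler('xyz',s['tool_rot']),np.array(s['eef_pos'])
def cam(name,s=None):
    c=ctrl.calibration(name);K=np.array([[c['fx'],0,c['cx']],[0,c['fy'],c['cy']],[0,0,1]])
    if name=='wrist':
        r,p=tool(s);H=c['hand_eye'];return K,r.as_matrix()@H[:3,:3],p+r.apply(H[:3,3])
    M=cv2.Rodrigues(c['rvec'])[0];return K,M.T,-M.T@c['tvec']
def ray(C,px):
    K,M,o=C;d=M@np.linalg.solve(K,[px[0],px[1],1.]);return o,d/np.linalg.norm(d)
def plane(C,px,z):
    o,d=ray(C,px);return o+d*(z-o[2])/d[2]
def tri(obs):
    A=np.zeros((3,3));b=np.zeros(3);L=[ray(*x) for x in obs]
    for o,d in L:
        P=np.eye(3)-np.outer(d,d);A+=P;b+=P@o
    x=np.linalg.solve(A,b);return x,max(np.linalg.norm((np.eye(3)-np.outer(d,d))@(x-o)) for o,d in L)
def proj(C,X):
    K,M,o=C;v=K@(M.T@(np.asarray(X)-o));return v[:2]/v[2]
def blobs(im,lo,hi,amin=8):
    m=cv2.inRange(cv2.cvtColor(im,cv2.COLOR_BGR2HSV),lo,hi)
    n,l,st,c=cv2.connectedComponentsWithStats(m)
    return [(np.round(c[i],1).tolist(),st[i].tolist()) for i in range(1,n) if st[i,4]>=amin]
def shot(name,f=None):
    s=ctrl.read_state();im=ctrl.get_image(name)
    if f:cv2.imwrite(f,im);np.save(f+'.npy',[*s['eef_pos'],*s['tool_rot']])
    return im,cam(name,s)
def load(f):
    v=np.load(f+'.npy');return cv2.imread(f),cam('wrist',dict(eef_pos=v[:3],tool_rot=v[3:]))
def rel(target,yaw):
    "tool-axis shift, then rotvec, from current to TCP target pointing down, tool y axis at 'yaw' direction (mod pi)"
    r,p=tool();d=r.inv().apply(np.array(target)-p)
    y=r.apply([0,1,0]);a=np.arctan2(y[1],y[0]);da=(yaw-a+np.pi/2)%np.pi-np.pi/2
    return np.round(d,1),'yaw about tool z',round(-da,3),'tilt',np.round(r.as_euler('xyz'),3)
E
python3 - <<'E'
from h import *
t=cv2.imread('pics/top.png');s=cv2.imread('pics/scene.png');T=cam('top');S=cam('scene')
print('top or',blobs(t,(5,150,120),(16,255,255)));print('sc or',blobs(s,(5,170,120),(16,255,255)))
h=cv2.cvtColor(t,cv2.COLOR_BGR2HSV)
for n,p in dict(wa=(177,215),wb=(224,207),matc=(203,220)).items(): 
  print(n,h[p[1],p[0]],plane(T,p,93 if n[0]=='w' else 3).round(0))
for p in[(340,229)]:print('hole',plane(T,p,60).round(0))
print('mouth',plane(T,(306,212),110).round(0))
print('rack',plane(T,(226,233),53).round(0))
m=cv2.inRange(h,(60,80,30),(95,255,255));c=max(cv2.findContours(m,0,2)[0],key=cv2.contourArea)
b=cv2.boxPoints(cv2.minAreaRect(c));print([plane(T,q,3).round(0)[:2] for q in b])
E
```

```text
top or [([361.0, 147.2], [356, 140, 14, 12, 52]), ([321.3, 180.5], [320, 179, 4, 4, 12]), ([274.5, 196.3], [273, 195, 4, 4, 12]), ([230.3, 234.4], [229, 232, 4, 6, 18]), ([291.1, 243.6], [290, 242, 3, 4, 11])]
sc or [([279.0, 55.6], [272, 54, 16, 5, 65]), ([22.8, 103.9], [18, 100, 11, 9, 49]), ([214.6, 157.1], [211, 152, 7, 12, 63]), ([277.5, 162.1], [268, 152, 24, 22, 196]), ([412.0, 175.3], [405, 173, 14, 5, 30]), ([236.3, 187.5], [233, 182, 7, 12, 68]), ([188.0, 207.0], [184, 202, 8, 12, 70]), ([140.7, 261.9], [129, 248, 22, 24, 258])]
wa [  0   0 111] [540. 222.  93.]
wb [ 60   2 113] [565.  76.  93.]
matc [ 72  83 108] [534. 152.   3.]
hole [ 498. -289.   60.]
mouth [ 546. -177.  110.]
rack [487.  72.  53.]
[array([609., 300.]), array([684.,  78.]), array([468.,   6.]), array([396., 223.])]
```

Careful with the scale: shifts go in units of 20 mm and turns go in units of 0.2 rad. That gives: -45 mm is -2.25, -38 mm is -1.9.

nudge_tcp --offsets '[-0.65,-2.25,-0.75,0,0,0,85,-0.65,-2.25,-0.75,0,0,0,85,-0.65,-2.25,-0.75,0,0,0,85,-0.65,-2.25,-0.75,0,0,0,85,-1.9,-1.5,0,0,0,0,85,-1.9,-1.5,0,0,0,0,85,-1.9,-1.5,0,0,0,0,85,-1.9,-1.5,0,0,0,0,85,-1.9,-1.5,0,0,0,0,85]'

```text
clock: 1.0
eef_pos: [324.9, 234.4, 291.4]
tool_rot: [3.141, 0.0, 2.848]
force: [0.7, 1.0, 0.3]
width: 84.6
gripper_force: 0.0
```

```bash
python3 -c "
from h import *
print(ctrl.read_state()['qpos'],rel((470,20,290),np.deg2rad(108.4)))"
```

```text
[-0.83963171  0.19083367  0.17302616  2.07715715 -0.04272019  0.87656162
  0.63504174] (array([-201. , -163.3,    1.3]), 'yaw about tool z', np.float64(-0.615), 'tilt', array([3.141, 0.   , 2.848]))
```

Converted, -38 mm is -1.9, -31 mm is -1.55.

nudge_tcp --offsets '[-1.9,-1.55,0,0,0,0,85,-1.9,-1.55,0,0,0,0,85,-1.9,-1.55,0,0,0,0,85,-1.9,-1.55,0,0,0,0,85,-1.9,-1.55,0,0,0,0,85,0,0,0,0,0,0,85,0,0,0,0,0,0,85]'

```text
clock: 1.7
eef_pos: [461.1, 31.8, 290.9]
tool_rot: [-3.141, -0.001, 2.844]
force: [-0.9, 0.4, -0.2]
width: 85.1
gripper_force: 0.0
```

```bash
python3 -c "
from h import *
im,C=shot('wrist','pics/w1.png')"
```

```text
(no output)
```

View pics/w1.png

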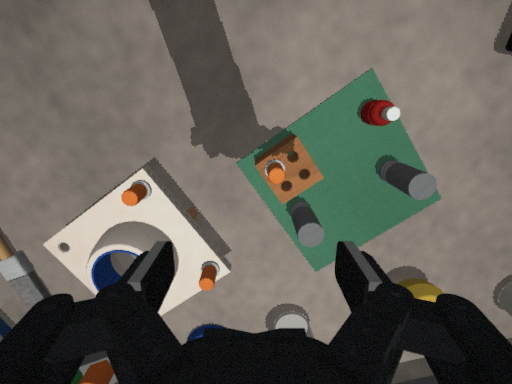

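The wrist view shows the loose pin's handle top near (277,176), the weight tops near (311,235) and (421,186), the empty hole near (64,247), and the mould pin tops near (134,195) and (207,282). I'll take a second view from elsewhere.

nudge_tcp --offsets '[-1.9,-1.5,0,0,0,0,85,-1.9,-1.5,0,0,0,0,85,0,0,0,0,0,0,85,0,0,0,0,0,0,85,0,0,0,0,0,0,85]'

```text
clock: 2.25
eef_pos: [515.7, -44.2, 291.0]
tool_rot: [3.141, -0.002, 2.851]
force: [-0.9, -0.0, 0.3]
width: 85.1
gripper_force: 0.0
```

```bash
python3 -c "
from h import *
im,C=shot('wrist','pics/w2.png')
for f in('pics/w1.png','pics/w2.png'):
  i,C=load(f);print([b for b in blobs(i,(5,150,100),(16,255,255),60)])"
```

```text
[([276.2, 174.0], [268, 163, 18, 22, 272]), ([130.4, 196.4], [122, 184, 19, 22, 230]), ([206.4, 280.1], [199, 265, 15, 26, 219])]
[([326.3, 114.7], [317, 103, 22, 23, 302]), ([169.0, 137.8], [161, 129, 17, 18, 239]), ([245.1, 234.7], [238, 225, 15, 18, 189])]
```

View pics/w2.png

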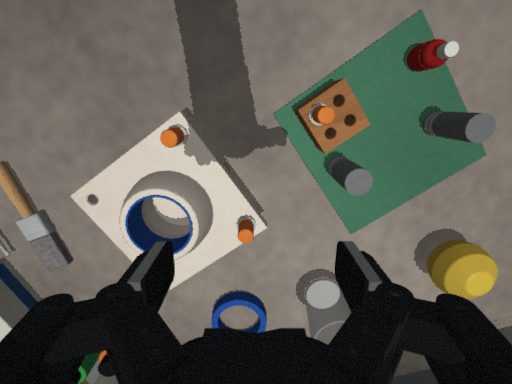

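The second wrist view shows the handle top near (323,114), weight tops near (357,181) and (481,127), the hole near (92,199), and the mould mouth centre near (160,222). Next I'll segment the lighter top faces.

```bash
python3 - <<'E'
from h import *
rois={1:dict(pin=(262,158,34,36),wb=(285,200,45,52),wa=(375,150,68,55),m1=(118,178,34,34),m3=(192,258,34,40),hole=(50,232,28,30)),
2:dict(pin=(308,96,36,38),wb=(325,148,55,52),wa=(420,102,80,48),m1=(155,122,34,34),m3=(228,215,36,36),hole=(78,185,28,28))}
tiles=[]
for k in(1,2):
  i=cv2.imread(f'pics/w{k}.png')
  tiles.append(np.hstack([cv2.resize(i[y:y+h,x:x+w],(130,130),interpolation=cv2.INTER_NEAREST) for x,y,w,h in rois[k].values()]))
  for n,(x,y,w,h) in rois[k].items():
    c=i[y:y+h,x:x+w];g=cv2.cvtColor(c,cv2.COLOR_BGR2HSV)
    v=g[:,:,2][cv2.inRange(g,(4,140,60),(18,255,255))>0] if n in('pin','m1','m3') else g[:,:,2][g[:,:,1]<60]
    print(k,n,np.histogram(v,bins=range(0,260,16))[0])
cv2.imwrite('pics/crops.png',np.vstack(tiles))
E
```

```text
1 pin [  0   0   0  25  43  26  62  19  31 280 217  14  16 168   0   0]
1 wb [  0   0 119 324  90  15  20 492 165   6   0   0   0   0   0   0]
1 wa [  0   0 422 293 112  12  19 600 577  86   0   0   0   0   0   0]
1 m1 [  0   0   0   0   0  64  96   7   5   4   9   5   9 162   0   0]
1 m3 [  0   0   0   0   0  33 129   8   4   5   7   8  17 108   0   0]
1 hole [  0   0   0   0   5  40  12  22  63  24  10  20  32 612   0   0]
2 pin [  0   0   0  13  21  68  29  25 123 435  77  11  61 157   0   0]
2 wb [  0   1 305 198  43  18  18 583   6   0   0   0   0   0   0   0]
2 wa [  0   3 845 199  86  23 682 437 293   0   0   0   0   0   0   0]
2 m1 [  0   0   0   0   0  81  16   6   7   5   6  11  42 162   0   0]
2 m3 [  0   0   0   0   0  57  60   6   5   4   6  11  21 127   0   0]
2 hole [  0   0   0   0  14  42  14  11  42  18  20  19 101 503   0   0]
```

View pics/crops.png

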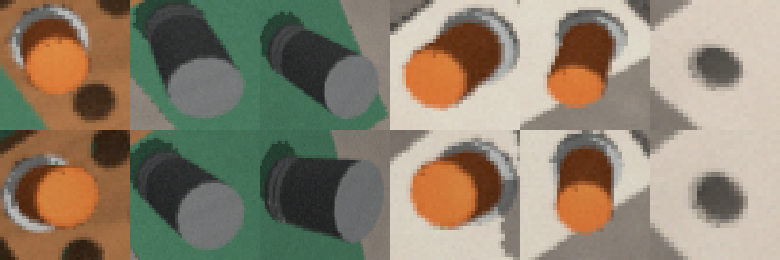

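```bash
cat > m.py <<'E'
from h import *
rois={1:dict(pin=(262,158,34,36),wb=(285,200,45,52),wa=(375,150,68,55),m1=(118,178,34,34),m3=(192,258,34,40),hole=(50,232,28,30)),
2:dict(pin=(308,96,36,38),wb=(325,148,55,52),wa=(420,102,80,48),m1=(155,122,34,34),m3=(228,215,36,36),hole=(78,185,28,28))}
def cen(i,n,roi):
    x,y,w,h=roi;g=cv2.cvtColor(i[y:y+h,x:x+w],cv2.COLOR_BGR2HSV)
    if n in('pin','m1','m3'):m=cv2.inRange(g,(4,140,190),(20,255,255))
    elif n=='hole':m=cv2.inRange(g[:,:,2],0,165)
    else:m=cv2.inRange(g,(0,0,95),(180,20,150))
    if n=='hole':  # biggest blob not touching ROI edge
        pass
    nn,l,st,c=cv2.connectedComponentsWithStats(m)
    ok=[k for k in range(1,nn)] if n!='hole' else [k for k in range(1,nn) if st[k,0]>0 and st[k,1]>0]
    k=max(ok,key=lambda k:st[k,4]);return c[k]+[x,y],st[k].tolist()
E
python3 - <<'E'
from m import *
V={k:load(f'pics/w{k}.png') for k in(1,2)};P={}
for n in rois[1]:
    a=[cen(V[k][0],n,rois[k][n]) for k in(1,2)]
    X,e=tri([(V[k][1],a[k-1][0]) for k in(1,2)]);P[n]=X
    z=dict(pin=93,wa=93,wb=93,hole=60).get(n,100)
    print(n,X.round(1),'res',e.round(1),[plane(V[k][1],a[k-1][0],z).round(1)[:2] for k in(1,2)],[q[1][2:] for q in a])
np.save('P.npy',P,allow_pickle=True)
E
```

```text
pin [479.   55.6  94.1] res 0.1 [array([479.3,  55.6]), array([479. ,  55.8])] [[16, 15, 184], [17, 17, 218]]
wb [570.5  77.6  93.7] res 0.0 [array([570.8,  77.6]), array([570.7,  77.8])] [[26, 24, 474], [28, 26, 563]]
wa [545.9 229.4  94. ] res 0.2 [array([546.2, 229.8]), array([546.4, 230.4])] [[28, 27, 568], [30, 30, 690]]
m1 [ 451.2 -130.9   99.3] res 0.0 [array([ 451. , -130.6]), array([ 451.2, -130.7])] [[15, 15, 172], [16, 16, 206]]
m3 [599.3 -81.2  99.8] res 0.1 [array([599.3, -81.1]), array([599.1, -81.2])] [[14, 12, 126], [15, 13, 149]]
hole [ 500.5 -278.3   60.4] res 0.0 [array([ 500.6, -278.6]), array([ 500.6, -278.6])] [[12, 10, 88], [12, 12, 104]]
```

Converted, -0.15 rad is -0.75.

nudge_tcp --offsets '[0,0,0,0,0,-0.75,85,0,0,0,0,0,-0.75,85,0,0,0,0,0,-0.75,85,0,0,0,0,0,-0.75,85,0,0,0,0,0,-0.075,85,0,0,0,0,0,0,85]'

```text
clock: 2.9
eef_pos: [516.2, -45.5, 291.4]
tool_rot: [3.141, 0.0, -2.822]
force: [0.8, -0.8, -0.2]
width: 84.8
gripper_force: 0.0
```

```bash
python3 -c "
from h import *
print(rel((479.2,55.7,130),np.deg2rad(108.5)),ctrl.read_state()['qpos'][[0,6]])"
```

```text
(array([  3.3, 107.7, 161.5]), 'yaw about tool z', np.float64(-0.003), 'tilt', array([ 3.141,  0.   , -2.822])) [-0.09274384  2.0080291 ]
```

nudge_tcp --offsets '[0.05,1.8,1,0,0,0,85,0.05,1.8,1,0,0,0,85,0.05,1.8,1,0,0,0,85,0,0,1.7,0,0,0,85,0,0,1.7,0,0,0,60,0,0,1.7,0,0,0,60,0,0,0,0,0,0,60,0,0,0,0,0,0,60]'

```text
clock: 3.7
eef_pos: [479.6, 55.1, 129.6]
tool_rot: [-3.142, -0.001, -2.822]
force: [0.1, -0.4, 0.4]
width: 59.9
gripper_force: 0.0
```

```bash
python3 -c "
from h import *
im,C=shot('wrist','pics/w3.png');print(rel((479.2,55.7,62),np.deg2rad(108.5)))"
```

```text
(array([ 1.1,  0.9, 68.4]), 'yaw about tool z', np.float64(-0.003), 'tilt', array([-3.141e+00,  1.000e-03, -2.821e+00]))
```

nudge_tcp --offsets '[0.025,0.025,1.7,0,0,0,50,0,0,1.2,0,0,0,50,0,0,0.5,0,0,0,50,0,0,0,0,0,0,50,0,0,0,0,0,0,50]'

```text
clock: 4.25
eef_pos: [480.1, 55.3, 62.6]
tool_rot: [-3.141, 0.002, -2.821]
force: [-0.5, -0.1, -0.4]
width: 50.0
gripper_force: 0.0
```

```bash
python3 -c "
from h import *
print(rel((479.2,55.7,62),np.deg2rad(108.5)));im,C=shot('wrist','pics/w4.png')"
```

```text
(array([0.7, 0.7, 0.6]), 'yaw about tool z', np.float64(-0.002), 'tilt', array([-3.141e+00,  2.000e-03, -2.821e+00]))
```

View pics/w4.png

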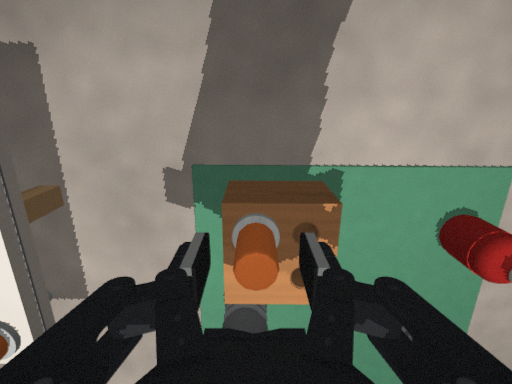

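The handle top, near (256,270), lies midway between the open pads at x 195 and 315, with nothing else between them. Closing on it.

Converted, 0.5 mm is 0.025.

nudge_tcp --offsets '[0.025,0.025,0,0,0,0,20,0,0,0,0,0,0,15,0,0,0,0,0,0,10,0,0,0,0,0,0,10,0,0,0,0,0,0,10,0,0,0,0,0,0,10]'

```text
clock: 4.9
eef_pos: [478.9, 55.7, 62.3]
tool_rot: [-3.142, 0.001, -2.82]
force: [-0.9, -1.0, 7.2]
width: 20.7
gripper_force: 58.3
```

```bash
python3 -c "
from h import *
print(rel((479.2,55.7,62),np.deg2rad(108.5)))"
```

```text
(array([-0.3, -0.1,  0.3]), 'yaw about tool z', np.float64(-0.002), 'tilt', array([-3.142e+00,  1.000e-03, -2.820e+00]))
```

nudge_tcp --offsets '[0,0,-1,0,0,0,10,0,0,-1.5,0,0,0,10,0,0,-1.5,0,0,0,10,0,0,0,0,0,0,10,0,0,0,0,0,0,10]'

```text
clock: 5.4
eef_pos: [478.6, 55.7, 141.9]
tool_rot: [-3.141, 0.002, -2.82]
force: [0.4, 0.8, -1.7]
width: 20.3
gripper_force: 58.7
```

```bash
python3 -c "
from h import *
im,C=shot('wrist','pics/w5.png');print(rel((500.7,-278.6,142),np.deg2rad(108.5)),ctrl.read_state()['qpos'][[0,6]])"
```

```text
(array([  83.9, -324.3,   -0.9]), 'yaw about tool z', np.float64(-0.002), 'tilt', array([ 3.141, -0.   , -2.82 ])) [-0.25607713  1.837053  ]
```

Converted, -46 mm is -2.3, -40 mm is -2.

nudge_tcp --offsets '[0,0,-2,0,0,0,10,0.6,-2.3,0,0,0,0,10,0.6,-2.3,0,0,0,0,10,0.6,-2.3,0,0,0,0,10,0.6,-2.3,0,0,0,0,10,0.6,-2.3,0,0,0,0,10,0.6,-2.3,0,0,0,0,10,0.6,-2.3,0,0,0,0,10,0,0,0,0,0,0,10,0,0,0,0,0,0,10,0,0,0,0,0,0,10]'

```text
clock: 6.55
eef_pos: [499.8, -274.7, 180.0]
tool_rot: [3.139, -0.002, -2.819]
force: [-0.5, 0.5, -0.4]
width: 20.6
gripper_force: 59.0
```

```bash
python3 -c "
from h import *
im,C=shot('wrist','pics/w6.png');print(rel((500.4,-278.6,142),np.deg2rad(108.5)),ctrl.read_state()['qpos'][[0,6]])"
```

```text
(array([ 1. , -4.2, 38.3]), 'yaw about tool z', np.float64(0.001), 'tilt', array([ 3.139e+00, -1.000e-03, -2.818e+00])) [0.37885291 2.43439959]
```

View pics/w6.png

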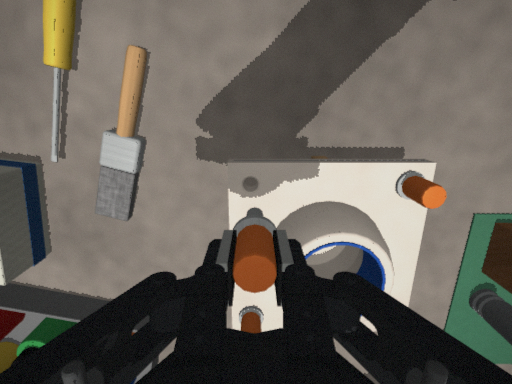

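The held pin's nose is near (255,212), and the hole shows in the arm's shadow near (250,185). I'll measure the hole again from here, and the pin's place in the tool.

```bash
python3 - <<'E'
from h import *
i,C=load('pics/w6.png')
r=i[172:198,232:270].max(2);print(np.median(r),r.min())
for t in(70,85,100):
  n,l,st,c=cv2.connectedComponentsWithStats((r<t).astype(np.uint8));k=1+np.argmax(st[1:,4]) if n>1 else 0;px=c[k]+[232,172];print(t,px.round(1),st[k],plane(C,px,60).round(1))
v=np.load('pics/w6.png.npy');r=R.from_euler('xyz',v[3:])
# expected nose tip and handle top if pin on tool axis
z0=133+v[2]-142
for nm,z in(('nose',z0-42),('nose8',z0-34),('collar',z0),('top',z0+40)):
  X=v[:3].copy();X[2]=z;print(nm,proj(C,X).round(1))
print(blobs(i,(3,140,60),(16,255,255),100))
cv2.imwrite('pics/c6.png',cv2.resize(i[165:305,205:305],None,fx=5,fy=4.2,interpolation=cv2.INTER_NEAREST))
E
```

```text
137.0 78
70 [250.5 184.5] [  0   0  38  26 988] [ 500.4 -278.2   60. ]
85 [250.4 181.3] [12  6 13  8 46] [ 497.4 -279.3   60. ]
100 [250.1 183.1] [ 11   5  15  14 151] [ 499.2 -279.    60. ]
nose [254.3 210.5]
nose8 [254.4 214.6]
collar [254.6 235.9]
top [255.1 274.5]
[([424.2, 191.7], [402, 176, 45, 33, 950]), ([254.4, 259.1], [233, 225, 44, 67, 2405]), ([250.5, 322.8], [241, 312, 19, 21, 337])]
```

View pics/c6.png

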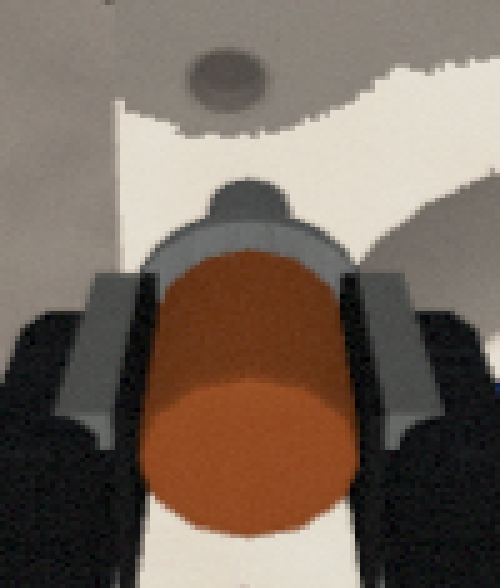

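Converted, -4 mm is -0.2, 0.8 mm is 0.04.

nudge_tcp --offsets '[0.04,-0.2,1,0,0,0,10,0,0,1,0,0,0,10,0,0,1,0,0,0,10,0,0,0,0,0,0,10,0,0,0,0,0,0,10]'

```text
clock: 7.1
eef_pos: [501.1, -279.3, 121.4]
tool_rot: [3.141, -0.0, -2.819]
force: [-0.2, -0.1, -0.2]
width: 20.3
gripper_force: 59.0
```

```bash
python3 -c "
from h import *
for k in range(4):
  im,C=shot('wrist');print(rel((500.4,-278.5,110),np.deg2rad(108.5)))
print(ctrl.read_state()['force'])"
```

```text
(array([ 0.7,  1.7, 12. ]), 'yaw about tool z', np.float64(-0.0), 'tilt', array([-3.141e+00,  1.000e-03, -2.819e+00]))
(array([ 0.7,  2. , 12.3]), 'yaw about tool z', np.float64(-0.001), 'tilt', array([-3.141e+00,  1.000e-03, -2.819e+00]))
(array([ 0.7,  2.3, 12.4]), 'yaw about tool z', np.float64(-0.001), 'tilt', array([-3.14e+00,  1.00e-03, -2.82e+00]))
(array([ 0.5,  2.4, 12.4]), 'yaw about tool z', np.float64(-0.001), 'tilt', array([-3.14e+00,  1.00e-03, -2.82e+00]))
[ 0.53243384 -0.85199156  0.32797664]
```

Converted, 2.3 mm is 0.115, 0.6 mm is 0.03.

nudge_tcp --offsets '[0.03,0.115,0,0,0,0,10,0,0,0,0,0,0,10,0,0,0,0,0,0,10,0,0,0,0,0,0,10]'

```text
clock: 7.7
eef_pos: [499.6, -278.6, 121.4]
tool_rot: [-3.141, 0.0, -2.821]
force: [0.0, -1.2, -0.4]
width: 20.7
gripper_force: 59.0
```

```bash
python3 -c "
from h import *
for k in range(3):
  im,C=shot('wrist');print(rel((500.4,-278.5,110),np.deg2rad(108.5)))"
```

```text
(array([-0.8, -0.2, 11.4]), 'yaw about tool z', np.float64(-0.002), 'tilt', array([-3.142,  0.   , -2.82 ]))
(array([-0.9, -0.2, 11.3]), 'yaw about tool z', np.float64(-0.002), 'tilt', array([ 3.142, -0.   , -2.821]))
(array([-0.8, -0.2, 11.3]), 'yaw about tool z', np.float64(-0.002), 'tilt', array([ 3.142, -0.   , -2.82 ]))
```

nudge_tcp --offsets '[-0.03,-0.005,0.25,0,0,0,10,0,0,0.25,0,0,0,10,0,0,0.2,0,0,0,10,0,0,0.2,0,0,0,10,0,0,0,0,0,0,10]'

```text
clock: 8.35
eef_pos: [499.6, -278.2, 102.5]
tool_rot: [3.141, -0.001, -2.82]
force: [0.2, -0.2, -1.2]
width: 20.3
gripper_force: 59.0
```

```bash
python3 -c "
from h import *
for k in range(2):
  im,C=shot('wrist');print(rel((500.4,-278.5,70),np.deg2rad(108.5)))
print(ctrl.read_state()['force'],ctrl.read_state()['torque'])"
```

```text
(array([-0.5, -0.4, 32.8]), 'yaw about tool z', np.float64(-0.002), 'tilt', array([ 3.141e+00, -1.000e-03, -2.821e+00]))
(array([-0.3, -0.1, 33.1]), 'yaw about tool z', np.float64(-0.002), 'tilt', array([ 3.141, -0.   , -2.82 ]))
[ 1.08403607  0.31048082 -1.06738783] [ 0.01997028 -0.0119502   0.00540411]
```

Converted, 6 mm is 0.3, 8 mm is 0.4.

nudge_tcp --offsets '[0,0,0.4,0,0,0,10,0,0,0.4,0,0,0,10,0,0,0.4,0,0,0,10,0,0,0.3,0,0,0,10,0,0,0.1,0,0,0,10,0,0,0,0,0,0,10,0,0,0,0,0,0,10]'

```text
clock: 9.15
eef_pos: [500.3, -278.5, 71.4]
tool_rot: [-3.141, 0.0, -2.82]
force: [-0.2, 0.3, -0.9]
width: 20.3
gripper_force: 59.0
```

nudge_tcp --offsets '[0,0,0.1,0,0,0,10,0,0,0.05,0,0,0,10,0,0,0,0,0,0,10]'

```text
clock: 9.45
eef_pos: [500.5, -278.7, 69.4]
tool_rot: [-3.141, 0.001, -2.82]
force: [-0.5, 0.9, 6.8]
width: 20.4
gripper_force: 59.8
```

nudge_tcp --offsets '[0,0,0.05,0,0,0,10,0,0,0.05,0,0,0,10,0,0,0,0,0,0,10,0,0,0,0,0,0,10]'

```text
clock: 9.85
eef_pos: [500.6, -278.7, 69.3]
tool_rot: [-3.141, 0.002, -2.821]
force: [-3.8, 3.3, 22.0]
width: 20.3
gripper_force: 61.6
```

Converted, -45 mm is -2.25, -2 mm is -0.1.

nudge_tcp --offsets '[0,0,-0.1,0,0,0,10,0,0,0,0,0,0,45,0,0,0,0,0,0,45,0,0,0,0,0,0,45,0,0,0,0,0,0,45,0,0,-1.25,0,0,0,45,0,0,-2.25,0,0,0,45,0,0,-2.5,0,0,0,60,0,0,0,0,0,0,60,0,0,0,0,0,0,60]'

```text
clock: 10.85
eef_pos: [500.8, -278.8, 189.5]
tool_rot: [-3.14, 0.002, -2.82]
force: [0.0, 1.3, -0.9]
width: 60.2
gripper_force: 0.0
```

```bash
python3 - <<'E'
from h import *
im,C=shot('wrist','pics/w7.png')
print(proj(C,(500.5,-278.5,100)),blobs(im,(3,140,60),(16,255,255),60))
E
```

```text
[255.01616101 194.07084416] [([254.5, 189.2], [243, 174, 24, 31, 573]), ([423.6, 188.7], [402, 174, 43, 31, 883]), ([254.6, 320.1], [245, 306, 20, 28, 464]), ([130.7, 350.5], [120, 334, 26, 39, 457])]
```

View pics/w7.png

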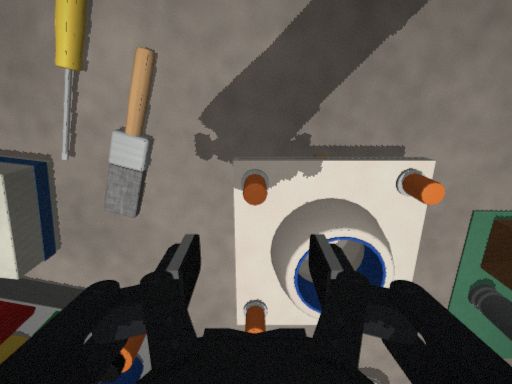

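The pin now stands in the hole near (254,189), with its handle at the same height as its neighbours and released. Next, weight_b.

Converted, 39.5 mm is 1.975, -22.4 mm is -1.12.

nudge_tcp --offsets '[-1.12,1.975,0,0,0,0,70,-1.12,1.975,0,0,0,0,70,-1.12,1.975,0,0,0,0,70,-1.12,1.975,0,0,0,0,70,-1.12,1.975,0,0,0,0,70,-1.12,1.975,0,0,0,0,70,-1.12,1.975,0,0,0,0,70,-1.12,1.975,0,0,0,0,70,0,0,2,0,0,0,70,0,0,1.5,0,0,0,70,0,0,0,0,0,0,70,0,0,0,0,0,0,70]'

```text
clock: 12.1
eef_pos: [569.5, 77.5, 117.2]
tool_rot: [3.141, -0.003, -2.821]
force: [0.1, 0.3, 0.4]
width: 70.1
gripper_force: 0.0
```

```bash
python3 -c "
from h import *
for k in range(3):
  im,C=shot('wrist');print(rel((570.6,77.7,56),np.deg2rad(108.5)))"
```

```text
(array([-0.1,  0.3, 62.4]), 'yaw about tool z', np.float64(-0.003), 'tilt', array([-3.141, -0.   , -2.821]))
(array([ 0.6,  0.4, 63.2]), 'yaw about tool z', np.float64(-0.003), 'tilt', array([-3.141e+00,  1.000e-03, -2.821e+00]))
(array([ 0.9,  0.4, 63.6]), 'yaw about tool z', np.float64(-0.003), 'tilt', array([-3.141e+00,  2.000e-03, -2.821e+00]))
```

```bash
cat > f.py <<'E'
from h import *
F=[];P=[]
for k in range(12):
    ctrl.get_image('wrist');s=ctrl.read_state();F.append([*s['force'],*s['tau'][1:4:2]]);P.append(s['eef_pos'])
print('F mean',np.mean(F,0).round(2),'sd',np.std(F,0).round(2),'pos',np.mean(P[4:],0).round(1),s['clock'],s['width'])
E
```

nudge_tcp --offsets '[0.03,0.015,1.65,0,0,0,70,0,0,1,0,0,0,60,0,0,0.5,0,0,0,60,0,0,0,0,0,0,60,0,0,0,0,0,0,60]'

```text
clock: 12.75
eef_pos: [570.7, 78.0, 56.4]
tool_rot: [-3.141, 0.002, -2.821]
force: [0.5, 1.1, 0.1]
width: 59.8
gripper_force: 0.0
```

```bash
python3 f.py
```

```text
F mean [ 0.000e+00  3.000e-02 -5.000e-02 -5.475e+01 -1.120e+01] sd [0.39 0.5  0.44 0.23 0.05] pos [570.   78.1  55.7] 13.35 60.01376644661538
```

nudge_tcp --offsets '[0,0,0,0,0,0,30,0,0,0,0,0,0,25,0,0,0,0,0,0,25,0,0,0,0,0,0,25,0,0,0,0,0,0,25,0,0,0,0,0,0,25]'

```text
clock: 13.95
eef_pos: [569.9, 78.0, 55.4]
tool_rot: [-3.142, 0.0, -2.82]
force: [-1.2, -1.2, 3.3]
width: 34.6
gripper_force: 59.6
```

```bash
python3 f.py
```

```text
F mean [ -0.69  -0.89   4.4  -52.61 -10.9 ] sd [0.52 0.56 0.77 0.31 0.05] pos [569.8  78.   55.4] 14.55 35.09248633047513
```

nudge_tcp --offsets '[0,0,-0.5,0,0,0,25,0,0,-1,0,0,0,25,0,0,-0.5,0,0,0,25,0,0,0,0,0,0,25,0,0,0,0,0,0,25,0,0,0,0,0,0,25]'

```text
clock: 15.15
eef_pos: [569.1, 78.1, 94.6]
tool_rot: [3.141, -0.001, -2.82]
force: [-0.3, 0.1, -2.7]
width: 35.3
gripper_force: 60.0
```

```bash
python3 f.py
```

```text
F mean [-2.100e-01  3.000e-02 -2.110e+00 -5.476e+01 -1.323e+01] sd [0.52 0.69 0.43 0.11 0.02] pos [569.7  78.   95.1] 15.75 34.66954431929518
```

nudge_tcp --offsets '[0,0,0.5,0,0,0,25,0,0,0.75,0,0,0,25,0,0,0.5,0,0,0,25,0,0,0.2,0,0,0,25,0,0,0.025,0,0,0,25,0,0,0,0,0,0,25,0,0,0,0,0,0,25]'

```text
clock: 16.45
eef_pos: [569.9, 78.1, 55.8]
tool_rot: [-3.142, 0.0, -2.82]
force: [-0.6, 0.2, -2.4]
width: 34.6
gripper_force: 60.0
```

Converted, 0.7 mm is 0.035.

nudge_tcp --offsets '[0,0,0.035,0,0,0,25,0,0,0,0,0,0,25,0,0,0,0,0,0,25,0,0,0,0,0,0,25]'

```text
clock: 16.85
eef_pos: [570.1, 78.1, 55.4]
tool_rot: [-3.142, 0.001, -2.82]
force: [0.1, -0.6, 3.4]
width: 35.0
gripper_force: 60.4
```

Converted, 37.9 mm is 1.895, -6.3 mm is -0.315.

nudge_tcp --offsets '[0,0,0,0,0,0,60,0,0,0,0,0,0,60,0,0,0,0,0,0,60,0,0,0,0,0,0,60,0,0,-1.5,0,0,0,60,0,0,-2,0,0,0,70,-0.315,1.895,0,0,0,0,70,-0.315,1.895,0,0,0,0,70,-0.315,1.895,0,0,0,0,70,-0.315,1.895,0,0,0,0,70,0,0,0,0,0,0,70,0,0,0,0,0,0,70]'

```text
clock: 18.05
eef_pos: [545.3, 231.1, 124.9]
tool_rot: [3.141, -0.0, -2.818]
force: [-0.2, -1.2, -0.2]
width: 69.7
gripper_force: 0.0
```

```bash
python3 - <<'E'
from h import *
for k in range(4):
  im,C=shot('wrist','pics/w8.png' if k==3 else None);print(rel((546,229.6,56),np.deg2rad(108.5)))
g=cv2.cvtColor(im,cv2.COLOR_BGR2HSV);print('wb/wa top expected',proj(C,(570,78,93)),proj(C,(546,229.6,93)))
m=cv2.inRange(g,(0,0,85),(180,22,150));n,l,st,c=cv2.connectedComponentsWithStats(m)
for k in range(1,n):
  if 200<st[k,4]<4000:print(c[k].round(1),st[k])
E
```

```text
(array([-0.4,  0.3, 69. ]), 'yaw about tool z', np.float64(-0.002), 'tilt', array([-3.141, -0.   , -2.82 ]))
(array([-0.4,  1.3, 69. ]), 'yaw about tool z', np.float64(-0.003), 'tilt', array([-3.14 , -0.   , -2.822]))
(array([-0.3,  1.7, 69.1]), 'yaw about tool z', np.float64(-0.004), 'tilt', array([-3.14 , -0.   , -2.823]))
(array([-0.2,  1.7, 69.1]), 'yaw about tool z', np.float64(-0.004), 'tilt', array([-3.141, -0.   , -2.823]))
wb/wa top expected [ 26.06572079 185.99414663] [256.96389255 220.97654869]
[ 24.6 187. ] [   0  160   52   54 2188]
[ 14.8 321.8] [  0 296  36  61 352]
```

nudge_tcp --offsets '[-0.01,0.05,1.7,0,0,0,70,0,0,1.25,0,0,0,60,0,0,0.5,0,0,0,60,0,0,0,0,0,0,60,0,0,0,0,0,0,60,0,0,0,0,0,0,30,0,0,0,0,0,0,25,0,0,0,0,0,0,25,0,0,0,0,0,0,25,0,0,0,0,0,0,25,0,0,0,0,0,0,25]'

```text
clock: 19.35
eef_pos: [546.9, 230.7, 57.5]
tool_rot: [-3.141, 0.003, -2.821]
force: [-0.1, -1.6, 6.7]
width: 34.8
gripper_force: 59.1
```

```bash
python3 f.py
```

```text
F mean [ 3.000e-02 -1.740e+00  6.530e+00 -5.264e+01 -1.115e+01] sd [0.49 0.52 0.55 0.   0.  ] pos [546.9 230.7  57.5] 19.95 34.5336725055497
```

nudge_tcp --offsets '[0,0,-0.5,0,0,0,25,0,0,-1,0,0,0,25,0,0,-0.5,0,0,0,25,0,0,0,0,0,0,25,0,0,0,0,0,0,25,0,0,0,0,0,0,25]'

```text
clock: 20.55
eef_pos: [544.8, 230.7, 95.2]
tool_rot: [-3.142, -0.002, -2.82]
force: [-0.6, -0.2, -5.8]
width: 34.8
gripper_force: 60.6
```

```bash
python3 f.py
```

```text
F mean [ 5.000e-02 -5.000e-02 -5.570e+00 -5.816e+01 -1.456e+01] sd [0.3  0.44 0.38 0.13 0.03] pos [545.6 230.8  95.9] 21.15 35.175906006672825
```

weight_a (about 5.6 N) is clearly heavier than weight_b (about 2.1 N), and weight_b is standing again, so I'll carry weight_a to the mould.

nudge_tcp --offsets '[0,0,-2.25,0,0,0,25,0,0,-2.25,0,0,0,25,0,0,-0.4,0,0,0,25,0.625,-1.95,0,0,0,0,25,0.625,-1.95,0,0,0,0,25,0.625,-1.95,0,0,0,0,25,0.625,-1.95,0,0,0,0,25,0.625,-1.95,0,0,0,0,25,0.625,-1.95,0,0,0,0,25,0.625,-1.95,0,0,0,0,25,0.625,-1.95,0,0,0,0,25]'

```text
clock: 22.25
eef_pos: [548.5, -98.2, 193.3]
tool_rot: [3.141, -0.001, -2.82]
force: [1.1, 0.2, -6.7]
width: 34.7
gripper_force: 62.5
```

nudge_tcp --offsets '[0.625,-1.95,0,0,0,0,25,0.625,-1.95,0,0,0,0,25,0,0,0,0,0,0,25,0,0,0,0,0,0,25,0,0,0,0,0,0,25,0,0,0,0,0,0,25]'

```text
clock: 22.85
eef_pos: [550.2, -176.8, 193.7]
tool_rot: [3.14, -0.0, -2.818]
force: [-0.3, -0.4, -5.4]
width: 34.8
gripper_force: 62.7
```

```bash
python3 - <<'E'
from h import *
for k in range(5):
  im,C=shot('wrist','pics/w9.png' if k==4 else None);print(rel((549.9,-179.8,139.5),np.deg2rad(108.5)))
r,p=tool()
for z,n in((38.5,'top'),):print(proj(C,p+[0,0,z-2]),proj(C,p+[0,0,z-2]-r.apply([-2,0,0])))
g=cv2.cvtColor(im,cv2.COLOR_BGR2HSV)[200:320,190:320]
for y in range(0,120,8):print(y+200,g[y,::10,2])
E
```

```text
(array([ 1.3, -2.6, 54.3]), 'yaw about tool z', np.float64(0.001), 'tilt', array([ 3.141, -0.   , -2.818]))
(array([ 1.2, -2.3, 54.4]), 'yaw about tool z', np.float64(0.001), 'tilt', array([ 3.141, -0.   , -2.818]))
(array([ 1.2, -2.1, 54.5]), 'yaw about tool z', np.float64(0.0), 'tilt', array([ 3.141,  0.   , -2.819]))
(array([ 1.1, -1.8, 54.6]), 'yaw about tool z', np.float64(-0.0), 'tilt', array([ 3.141,  0.   , -2.819]))
(array([ 1. , -1.6, 54.6]), 'yaw about tool z', np.float64(-0.001), 'tilt', array([ 3.141, -0.   , -2.819]))
[254.48027369 281.65038923] [254.48613809 277.79969359]
200 [223 223  59  72  88  52  48  48  69 103  65 170 151]
208 [223 223  61  67  58  50  49  52  49  68  62 223 224]
216 [222 186 178  66  46  55  51  50  51  61  68 224 224]
224 [222 223 222 111  48  49  52  50  53  47 181 210 223]
232 [223 222  97  19  51  50  53  56  53  49  52 224 223]
240 [ 85  94  70  13  52  53  55  50  53  49  18  75 208]
248 [107  28  78  25  52  71  70  70  68  46  16  74  23]
256 [28 27 73 50 72 71 70 69 71 70 41 75 15]
264 [23 74 49 66 69 72 68 72 68 71 65 77 61]
272 [22 10 78 74 70 71 73 67 69 71 73 89 23]
280 [17  7 23 71 70 73 68 70 69 67 68 11 26]
288 [20 18 11 72 71 67 69 70 71 72 66 15 21]
296 [ 16  21  19 122  67  68  70  70  67  71 134  20  19]
304 [ 19  19  30  70  73  71  68  72  69 101 145  24  19]
312 [ 16  17  61 163  78  65 104 111 140 146 141  19  18]
```

Careful with the scale: shifts go in units of 20 mm and turns go in units of 0.2 rad. That gives: 10 mm is 0.5, -1 mm is -0.05.

nudge_tcp --offsets '[0.025,-0.05,0.5,0,0,0,25,0,0,0.75,0,0,0,25,0,0,0.75,0,0,0,25,0,0,0.5,0,0,0,25,0,0,0.225,0,0,0,25,0,0,0,0,0,0,25,0,0,0,0,0,0,25,0,0,0,0,0,0,25,0,0,0,0,0,0,25]'

```text
clock: 24.0
eef_pos: [550.5, -179.9, 140.2]
tool_rot: [-3.141, 0.001, -2.82]
force: [0.4, -0.3, -6.3]
width: 35.0
gripper_force: 63.0
```

```bash
python3 f.py; python3 -c "
from h import *
s=ctrl.get_image('scene');w=ctrl.get_image('wrist')
cv2.imwrite('pics/fin.png',np.hstack([cv2.resize(s[120:230,130:350],(440,384),interpolation=2),w[:, 80:432]]));print(rel((549.9,-179.8,139.5),np.deg2rad(108.5)))"
```

```text
F mean [-1.000e-02  7.000e-02 -5.500e+00 -5.545e+01 -1.599e+01] sd [0.3  0.31 0.61 0.03 0.02] pos [ 550.1 -179.8  139.6] 24.6 34.55788083823783
(array([ 0.2, -0. ,  0.1]), 'yaw about tool z', np.float64(-0.002), 'tilt', array([ 3.142, -0.   , -2.82 ]))
```

View pics/fin.png

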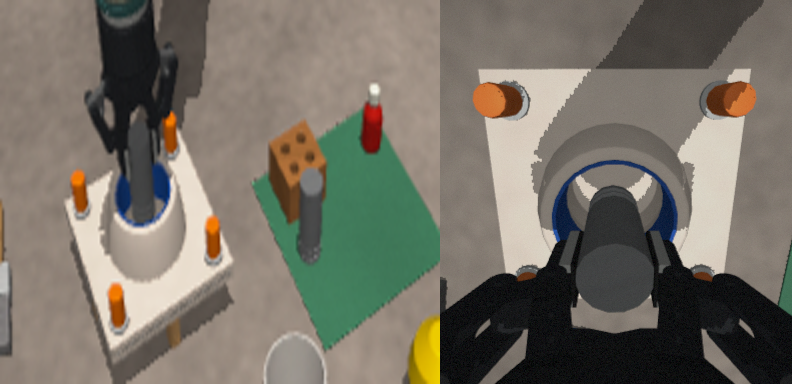

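The final picture shows all four pins seated in the flange and weight_b upright on the mat. weight_a hangs centred and upright in the mouth, touching nothing, and the wrist carries only its weight (5.5 N). Handing in.

```bash
python3 -c "
from cell import ctrl
print(ctrl.finish_job())"
```

```text
the job is handed in; nothing more can be done
None
```

Job handed in at about 25 s: the pin is fully seated in the flange hole and released, the lighter weight_b (about 2.1 N) stands upright on the mat, and the heavier weight_a (about 5.6 N) is held upright and centred in the mould's mouth, its foot about 25 mm below the rim and touching nothing.

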